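# Stow the short coupler in the sealed parts case

## Task

Press the thumb latch on the front of the grey parts case so that its sprung lid pops open, lay the shortest of the three air couplers down in the empty, rubber-lined half of the case, and leave the bushing in the other half. Then swing the lid shut and push it down against its rubber seal until the latch snaps over it and holds it closed. Do not knock over or push aside the other things on the bench.

Things in the scene. Friction and masses are not known exactly. Their poses are not given: they have to be found in the camera images.
- case: Grey case 130 x 180 mm (x fore-aft, y wide), shut 66 mm high, fixed to the bench. Origin: centre of underside; x points to its hinged rear, y to its left, z up; the latch is on the -x front. Walls 5 mm, rim at 55 mm, floor at 4 mm; a 4 mm divider along x, 36 mm high, makes two halves, each 120 x 83 mm inside, centred at y +44 and -44 mm
- lid (a joint): Sprung lid hinged at the rear, radians: 0 = shut and latched, grows as it opens; its spring holds it at its 1.5 stop, nearly upright, edge about 207 mm above the bench. Swinging it down takes 1 to 2 N at lid_front; below 0.09 it rides over the latch hook, below 0.025 the seal resists too: 12 to 15 N to catch, at 0 or just under (stop -0.02). Let go unlatched, it springs open
- latch (a joint): Sprung rocker latch on the front of the case, radians: 0 = at home (hooked over the lid's bar when shut), about 0.15 = hook clear of the bar so that the lid pops open, 0.26 = end stop. Pressing thumb_pad down turns it: about 2 N to start it, about 3 N to release the lid; it returns by itself
- thumb_pad (a point): Point to press on top of the latch's thumb pad, 37 mm high at rest, 111 mm in front of (-x) the case's origin. The pad is 36 mm wide (y) and free for 17 mm either way in x; it sinks 6 mm to release the lid, 10 mm at its stop. The hook (30 mm wide, up to 79 mm high) begins 28 mm behind this point
- lid_hinge (a point): Centre of the lid's hinge line, which runs along the case's y: 68 mm behind the case's origin and 62 mm high
- lid_front (a point): Point on the lid's outer face, midway across, 20 mm from its front edge and 118 mm from the hinge: the place to push. Its frame turns with the lid; z is the lid's outward normal (up when shut, to the rear when open), x points to the hinge. The face is 4 mm (z) from the hinge line's plane; shut, it is 66 mm high. Lid 180 mm wide; its edge is 132 mm from the hinge, its bar 143 mm
- empty_half (a point): Centre of the empty half of the case (left or right, it varies), on top of the 112 x 76 x 3 mm black rubber pad on its floor, 7 mm above the bench; axes as the case's
- short_bushing_mid (a point): Middle of the steel bushing, 40 mm across and 26 mm high, standing in the other half of the case. Stays there
- short_coupler_mid (a point): Middle of the shortest air coupler (brass, 53 mm long along its y, 24 mm across, 23 mm high, lying on the bench, mass 60 to 120 g). Pinch it across its x from above
- middle_coupler_mid (a point): Middle of the next coupler, steel, 72 mm long along its y, 25 mm across, 24 mm high. Leave it
- long_coupler_mid (a point): Middle of the longest coupler, steel, 83 mm long along its y, 29 mm across, 28 mm high. Leave it
- spray_can: Spray can standing at the back left, 66 mm across, 197 mm high; origin at the centre of its underside. Must stay upright
- plug_up: Small brass pipe plug standing amid the couplers, 22 mm wide, 31 mm high; origin at the centre of its underside. Leave it
- bearing: Ball bearing lying flat, 47 mm across, 14 mm high; origin at the centre of its underside. Leave it
- box_orange: Small carton, 26 x 52 x 22 mm (x, y, z); origin at the centre of its underside. Leave it
- igniter: Steel igniter lying left of the case's front, 66 mm long along its y, 22 mm across, 20 mm high; origin at the centre of its underside. Leave it
- box_orange2: Small carton, 26 x 50 x 24 mm (x, y, z), right of the case's front; origin at the centre of its underside. Leave it

How it is judged:
By the outcome, as a careful person would: the job done as asked, in the order asked, and still so for the second after the job is handed in, with the robot touching nothing.
It also fails if it takes over 58 s, if anything falls off the work surface, if the arm or the gripper's body presses on something with over 40 N, if the wrist force passes 120 N, or if a joint passes its speed limit or range.

## Robot

A 6-joint arm with a two-finger parallel gripper is mounted at the origin on a cart in front of the work surface, level with it; the furniture and walls round the work are solid. World frame = base frame: x ahead of the robot, y to its left, z up, the work surface at z = 0. Lengths are in m, angles in rad, forces in N, time in s.
With the tool pointing down it reaches from about 0.375 to 0.975 m from the base axis. Payload 3.8 kg.
Tool frame: the origin (TCP) lies on the centre line of the jaws, within the pads' length; the fingertips stand 14 mm ahead of it and the grasp point (between the pads) lies 5 mm behind it; z points along the fingers, y is the line along which they close (so a half turn about z gives the same grasp; the last joint's range is limited). The gripper opens to 85 mm and grips with 20 to 120 N. Pads are 22 mm wide; open, the fingers measure 114 mm over their backs; the gripper's body (76 mm by 85 mm) begins 54 mm behind the grasp point. The pads swing forward as they close: fully open they stand 13 mm farther back than shut.
Start: joints at [-1.197, 0.264, 1.604, -0, 1.274, -0.037], TCP at [0.27, -0.619, 0.218] pointing down, gripper open.
Joint ranges: [-2.63, 2.63], [-0.94, 2.18], [0.31, 2.57], [-1.31, 4.45], [0, 2.66], [-2.55, 2.55]. Speed limits (rad/s): [2.57, 2.57, 3.14, 3.14, 3.14, 3.14].

## Interface

Orientations are given as a rotation vector (axis times angle).
In Python, from workcell import bot, eyes, spot_in gives the robot as it stands.
- The arm moves only by the tool carry_out, never from a script. Its argument "series" is text: rows parted by semicolons, each of 4 numbers parted by spaces: the shift along the world's x, y, z in m, then the turn about the world's z in degrees. In form: tx ty tz roll; .... A call has 1 to 20 rows; each row shifts and turns the commanded pose from where the row before left it; what a row does not reach is not made up. A row lasts 1/8 s, in which the tool goes at most 62.5 mm and 10.7 degrees, less where a joint would pass 70% of its speed; a pose out of reach is approached as far as the arm can. A call is refused whole if a number of a shift passes 0.0625 or a number of a turn 10.7, either way. A call with a gripper value outside its range is refused whole. "jaw" is the gripper command: -1 is shut, 1 is fully open, values between are in proportion, set as the call begins (left out, the last holds). The fingers move at their own pace and stop on an object; "grip_force" is the grip in N (left out, the last holds). Time passes only in rows, so rows that do not move let the fingers close. It gives the time, the measured TCP pose, the force, the opening and the grip force at its end, in the units of the state.
- bot.read_state(): the state, without advancing time (a new reading comes with each control period).
- eyes.read_camera(name): name is "scene" or "top"; returns (picture, depth): 400x640x3 uint8, blue, green, red; 400x640 float32, m along the optical axis (not along the pixel's ray), 0 where there is no reading.
- eyes.get_calibration(name): a dict with "K" (3x3 intrinsics, pixels), "distortion" ([k1, k2, p1, p2, k3] as OpenCV has them; the pictures are not rectified), "position" and "rotation" of the camera in the world. Camera axes: x right, y down, z forward; pixel columns grow to the right and rows downward; lengths in m; the calibration is good to about 2 mm. A picture is of the moment at which its call begins. get_calibration takes no time and is no camera call.
- bot.finish_job(): hands the job in; it is judged then, once.
Trained networks look in the newest picture that a camera, given by its name, has taken for a name from the list of things; names that differ only in an ending like _2 or _b are one class to them, and where a whole thing is asked for, a point or a joint stands for the part that bears it (a point fixed in the world has none). Each returns a list of dicts, best first, with "score" (0 to 1); they miss things now and then, are a little off and sometimes report something else, mostly with a low value. They report only what shows in the picture. A call takes as long as a camera call.
- spot_in(camera, target): "rect" ([centre column, centre row, width, height] in pixels, round what is visible of it).
The state is a dict: "time": time; "q": joint angles; "joint_vel": joint speeds; "joint_torque": joint torques, N m; "tool_pos": TCP position; "tcp_rot": TCP orientation; "wrist_force": force on the tool from outside, world axes, zero at the start; "torque": the same for the moment, N m; "width": opening from 0.0 (shut) to 1.0 (fully open); "grip_force": force on a finger pad.
Only numpy, scipy, OpenCV 4.12 (cv2) and the standard library are available. Lean on these libraries where they do the work, as an engineer would, in place of code of your own. Each camera call takes 0.05 s, during which the arm holds its last target. There are 200 camera calls.

## Working session

There is one attempt and no reset: what is moved stays moved. The work goes in short steps, Python scripts to look and compute and a tool call to move; the robot and the scene stay as the last step left them, time stands still between calls to the robot, and variables do not carry over. Pictures are saved under pics/ and viewed, at most 10 in all, crops included, and the job is handed in when it is done.

Besides the shell and the picture viewer there is one more tool, called after ">>>" in YAML: its name, and indented under it one key for each argument. carry_out: Moves the arm, as the interface text tells. Its arguments: {"type":"object","properties":{"series":{"type":"string"},"jaw":{"type":"number"},"grip_force":{"type":"number"}},"required":["series"]}

```bash
mkdir -p pics; ls; cat > h.py <<'E'
import numpy as np, cv2
from workcell import bot, eyes, spot_in
def cap(n,save=None):
    p,d=eyes.read_camera(n)
    if save: cv2.imwrite('pics/'+save,p)
    return p,d
def toworld(n,uv,z):
    c=eyes.get_calibration(n);z=np.asarray(z,float).reshape(-1)
    u=cv2.undistortPoints(np.asarray(uv,np.float64).reshape(-1,1,2),np.array(c['K']),np.array(c['distortion'])).reshape(-1,2)
    P=np.c_[u*z[:,None],z]
    return P@np.array(c['rotation']).T+np.array(c['position'])
def plane(n,uv,h):
    c=eyes.get_calibration(n);o=np.array(c['position']);a=toworld(n,uv,np.ones(len(np.reshape(uv,(-1,2)))))-o
    return o+a*((h-o[2])/a[:,2])[:,None]
def cloud(n,d):
    v,u=np.mgrid[0:d.shape[0],0:d.shape[1]]
    W=toworld(n,np.c_[u.ravel(),v.ravel()],d.ravel());W[d.ravel()==0]=np.nan
    return W.reshape(d.shape+(3,))
E
python3 - <<'E'
from h import *
np.set_printoptions(precision=3,suppress=True)
for n in('scene','top'):
    p,d=cap(n,n+'0.png');W=cloud(n,d);c=eyes.get_calibration(n);print(n,c['position'],(d==0).mean())
    for t in ['case','lid','latch','thumb_pad','short_coupler_mid','middle_coupler_mid','long_coupler_mid','spray_can','plug_up','bearing','box_orange','igniter','box_orange2']:
        for r in spot_in(n,t)[:2]:
            x=r['rect'];print(t,round(r['score'],2),np.round(x),W[int(x[1]),int(x[0])])
E
```

```text
picsTraceback (most recent call last):
  File "<stdin>", line 4, in <module>
  File "h.py", line 17, in cloud
    W=toworld(n,np.c_[u.ravel(),v.ravel()],d.ravel());W[d.ravel()==0]=np.nan
  File "h.py", line 11, in toworld
    return P@np.array(c['rotation']).T+np.array(c['position'])
           ~~~~~~~~~~~~~~~~~~~~~~~~~~~^~~~~~~~~~~~~~~~~~~~~~~~
ValueError: operands could not be broadcast together with shapes (256000,) (3,)
```

```bash
sed -i "s/np.array(c\['rotation'\]).T/cv2.Rodrigues(np.array(c['rotation'],float))[0].T/" h.py
python3 - <<'E'
from h import *
np.set_printoptions(precision=3,suppress=True)
for n in('scene','top'):
    p,d=cap(n,n+'0.png');W=cloud(n,d);c=eyes.get_calibration(n);print(n,c['position'],c['rotation'],(d==0).mean())
    for t in ['case','lid','latch','thumb_pad','short_coupler_mid','middle_coupler_mid','long_coupler_mid','spray_can','plug_up','bearing','box_orange','igniter']:
        for r in spot_in(n,t)[:2]:
            x=r['rect'];print(t,round(r['score'],2),np.round(x),W[min(399,int(x[1])),min(639,int(x[0]))])
print(bot.read_state())
E
```

```text
scene [0.033 0.493 0.798] [-1.387  2.303 -0.804] 0.004078125
case 0.69 [376. 165. 110.  88.] [0.557 0.074 0.069]
case 0.38 [378. 156. 109.  70.] [0.575 0.061 0.071]
lid 0.79 [379. 154. 105.  72.] [0.58  0.052 0.067]
latch 0.86 [402. 189.  28.  35.] [0.501 0.045 0.038]
latch 0.72 [253. 322.  34.  31.] [0.389 0.418 0.022]
thumb_pad 0.96 [401. 189.  26.  41.] [0.505 0.045 0.037]
thumb_pad 0.53 [215. 280.  46.  18.] [0.491 0.445 0.028]
short_coupler_mid 0.89 [284. 276.  22.  20.] [0.445 0.332 0.022]
middle_coupler_mid 0.77 [249. 237.  37.  13.] [0.548 0.355 0.022]
middle_coupler_mid 0.52 [403. 190.  24.  35.] [0.5   0.044 0.039]
long_coupler_mid 0.65 [215. 281.  45.  18.] [0.491 0.444 0.023]
spray_can 0.93 [191. 161.  49.  92.] [0.672 0.402 0.136]
bearing 0.78 [194. 226.  25.  27.] [0.637 0.435 0.002]
box_orange 0.67 [429. 193.  31.  26.] [ 0.475 -0.002  0.027]
igniter 0.61 [376. 221.  20.  24.] [0.471 0.123 0.018]
top [0.405 0.202 0.896] [-2.078  2.139 -0.18 ] 0.003828125
case 0.91 [390. 201.  84.  88.] [0.556 0.06  0.069]
case 0.3 [234. 282.  23.  12.] [0.39  0.413 0.021]
lid 0.84 [393
[... 502 characters left out ...]
.556 0.058 0.068]
bearing 0.66 [228. 177.  22.  17.] [ 0.643  0.437 -0.002]
box_orange 0.74 [233. 282.  29.  12.] [0.39  0.413 0.021]
box_orange 0.67 [417. 238.  27.  18.] [ 0.476 -0.005  0.026]
igniter 0.36 [390. 232.  16.  26.] [0.491 0.057 0.037]
{'time': 1.35, 'q': array([-1.197,  0.264,  1.604, -0.   ,  1.274, -0.037]), 'joint_vel': array([-0.   ,  0.   , -0.   ,  0.001,  0.001,  0.001]), 'joint_torque': array([ -0.001, -51.506, -36.772,  -0.   ,   0.001,   0.   ]), 'tool_pos': array([ 0.27 , -0.619,  0.218]), 'tcp_rot': array([-3.076, -0.641,  0.   ]), 'wrist_force': array([0.573, 0.026, 0.188]), 'torque': array([ 0.065,  0.014, -0.016]), 'grip_force': 0.0, 'width': 0.9994323569638403}
```

View pics/scene0.png

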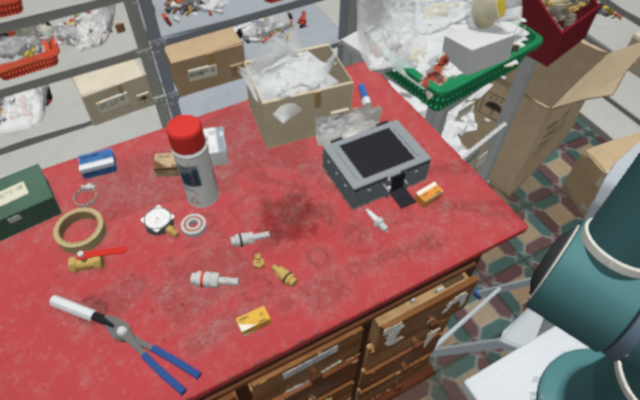

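View pics/top0.png

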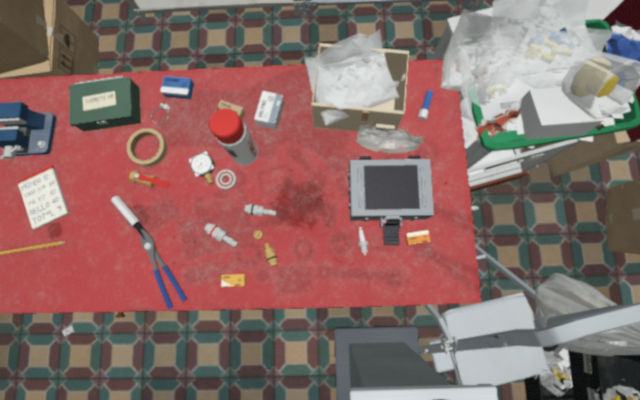

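```bash
python3 - <<'E'
from h import *
np.set_printoptions(precision=4,suppress=True)
for n in('top','scene'):
    p,d=cap(n);W=cloud(n,d)
    x,y,z=W[...,0],W[...,1],W[...,2]
    m=(x>.4)&(x<.75)&(y>-.12)&(y<.2)
    b=(x>.35)&(x<.6)&(y>.2)&(y<.28); print(n,'bench z',np.nanmedian(z[b]))
    q=m&(z>.058)&(z<.076)&(x>.49)
    q=cv2.morphologyEx(q.astype(np.uint8),cv2.MORPH_OPEN,np.ones((3,3)))>0
    r=cv2.minAreaRect(W[q][:,:2].astype(np.float32));print('lid',r,q.sum(),np.median(z[q]))
    q=m&(z>.03)&(z<.045)&(x>.44)&(x<.52)
    print('pad',q.sum(),W[q].mean(0),cv2.minAreaRect(W[q][:,:2].astype(np.float32)))
    hsv=cv2.cvtColor(p,cv2.COLOR_BGR2HSV)
    for nm,c,rad in(('short',(.446,.329),.045),('mid',(.556,.354),.05),('plug',(.47,.345),.1)):
        if nm=='plug':
            r=spot_in(n,'plug_up');print([(np.round(k['rect']),round(k['score'],2)) for k in r[:3]]);continue
        q=(np.hypot(x-c[0],y-c[1])<rad)&(z>.008)&(z<.04)
        P=W[q]; mu=P[:,:2].mean(0);pc,e,_=cv2.PCACompute2(P[:,:2].astype(np.float32),None)
        pr=(P[:,:2]-mu)@e.T
        print(nm,q.sum(),mu,np.degrees(np.arctan2(e[0,1],e[0,0])),pr.min(0),pr.max(0),P[:,2].max(),cv2.minAreaRect(P[:,:2].astype(np.float32)))
    cv2.imwrite(f'pics/{n}_crop.png',cv2.resize(p[190:300,200:330],None,fx=5,fy=5,interpolation=cv2.INTER_CUBIC))
E
```

```text
top bench z 0.00030736838621575613
lid ((0.631476104259491, 0.05292675644159317), (0.17949478328227997, 0.2340264916419983), 89.62889099121094) 4981 0.06709707978113066
pad 347 [0.4873 0.0564 0.0376] ((0.491433709859848, 0.038738563656806946), (0.08209370076656342, 0.05604802817106247), 89.7059555053711)
short 199 [0.4484 0.3282] 20.227942 [-0.0237 -0.0113] [0.0295 0.012 ] 0.026304145043561378 ((0.4508481025695801, 0.3300599455833435), (0.05306646600365639, 0.02322467416524887), 23.07881736755371)
mid 242 [0.5528 0.3563] 80.206696 [-0.0402 -0.0113] [0.0315 0.0133] 0.027376875838658443 ((0.5521161556243896, 0.35201212763786316), (0.07134991139173508, 0.024677840992808342), 77.41900634765625)
[]
scene bench z 0.000131466246887868
lid ((0.6267268657684326, 0.05218958854675293), (0.18246331810951233, 0.24204182624816895), 88.46257019042969) 5033 0.06764098618104308
pad 432 [0.4899 0.0568 0.0385] ((0.4912013113498688, 0.039590269327163696), (0.08155888319015503, 0.056927844882011414), 89.92510986328125)
short 315 [0.4463 0.3315] 19.86294 [-0.0227 -0.014 ] [0.0336 0.0096] 0.026397064713380103 ((0.45184454321861267, 0.33243465423583984), (0.0559125654399395, 0.023468997329473495), 25.592554092407227)
mid 352 [0.551  0.3593] 82.097374 [-0.0414 -0.0092] [0.0308 0.016 ] 0.0271524795063125 ((0.5508666634559631, 0.35398614406585693), (0.07233042269945145, 0.02509097009897232), 73.88780975341797)
[]
```

View pics/top_crop.png

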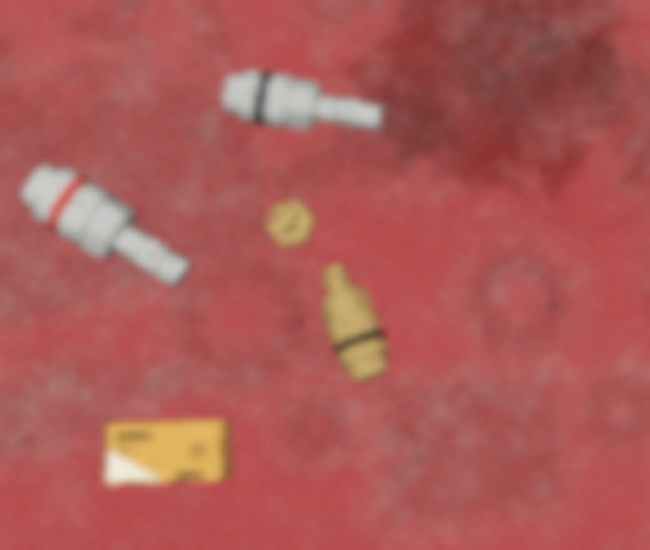

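```bash
python3 - <<'E'
from h import *
np.set_printoptions(precision=4,suppress=True)
for n in('top','scene'):
    p,d=cap(n);W=cloud(n,d)
    x,y,z=W[...,0],W[...,1],W[...,2]
    q=(z>.06)&(z<.074)&(x>.5)&(x<.68)&(y>-.08)&(y<.2)
    P=W[q][:,:2]
    L=[];R=[];F=[];B=[]
    for a in np.arange(.54,.63,.01):
        s=P[abs(P[:,0]-a)<.005]; L.append((a,s[:,1].max()));R.append((a,s[:,1].min()))
    for a in np.r_[np.arange(-.02,.015,.008),np.arange(.09,.125,.008)]:
        s=P[abs(P[:,1]-a)<.004]; F.append((a,s[:,0].min()));B.append((a,s[:,0].max()))
    for nm,l in zip('LRFB',(L,R,F,B)):
        l=np.array(l);k=np.polyfit(*l.T,1);print(n,nm,'slope deg',np.degrees(k[0]),'val@',np.median(l[:,0]),np.median(l[:,1]),l[:,1].std())
    q=(z>.031)&(z<.046)&(x>.45)&(x<.503)&(y>.02)&(y<.1);P=W[q][:,:2];print('pad',P.min(0),P.max(0),cv2.minAreaRect(P.astype(np.float32)))
    q=(z>.068)&(x>.47)&(x<.525)&(y>.02)&(y<.1);P=W[q];print('hook',P.min(0),P.max(0))
print('plug',plane('top',[258,234.4],.031))
E
```

```text
top L slope deg -1.0071829558071463 val@ 0.5800000000000001 0.14204290842143247 0.0007171895459856046
top R slope deg -1.2512168716813747 val@ 0.5800000000000001 -0.03487692866517503 0.0007831498159442083
top F slope deg 0.9537492303171347 val@ 0.051 0.5238467236037623 0.0009717801801278909
top B slope deg 1.6179485529868562 val@ 0.051 0.6599289622033928 0.004270984035491368
pad [0.4634 0.0379] [0.5027 0.0745] ((0.48291924595832825, 0.056498944759368896), (0.03616303578019142, 0.03855340555310249), 88.51245880126953)
hook [0.5056 0.0412 0.068 ] [0.5243 0.0714 0.0837]
scene L slope deg -1.2280279803304093 val@ 0.5800000000000001 0.14409666205967991 0.0007020700790955644
scene R slope deg -1.2099867699219538 val@ 0.5800000000000001 -0.03578079290647668 0.0010958671083651237
scene F slope deg 1.0409507183016358 val@ 0.051 0.5231064632177601 0.001243709590022809
scene B slope deg 2.0057408362444327 val@ 0.051 0.6590349523098399 0.0035378982269584918
pad [0.4627 0.0328] [0.5029 0.0746] ((0.48280465602874756, 0.053644631057977676), (0.039984289556741714, 0.04184958338737488), 0.20847661793231964)
hook [0.5056 0.0202 0.0682] [0.5248 0.0737 0.0851]
plug [[0.4946 0.3549 0.031 ]]
```

>>> carry_out:
  series: "0.0143 0.0482 0 -1.77;0.0143 0.0482 0 -1.77;0.0143 0.0482 0 -1.77;0.0143 0.0482 0 -1.77;0.0143 0.0482 0 -1.77;0.0143 0.0482 0 -1.77;0.0143 0.0482 0 -1.77;0.0143 0.0482 0 -1.77;0.0143 0.0482 0 -1.77;0.0143 0.0482 0 -1.77;0.0143 0.0482 -0.03 -1.77;0.0143 0.0482 -0.04 -1.77;0.0143 0.0482 -0.04 -1.77;0.0143 0.0482 -0.03 -1.77;0 0 0 0;0 0 0 0"
  jaw: -1
  grip_force: 40

```text
time: 3.65
tool_pos: [0.4691, 0.0533, 0.0805]
tcp_rot: [3.141, -0.032, -0.0]
wrist_force: [-0.3, 0.3, -0.4]
width: 0.0
grip_force: 0.0
```

```bash
python3 - <<'E'
from h import *
np.set_printoptions(precision=3,suppress=True)
print(bot.read_state())
p,d=cap('top','top1.png');W=cloud('top',d);x,y,z=W[...,0],W[...,1],W[...,2]
for a in np.arange(.64,.86,.02):
    print(round(a,2),[round(float(np.nanmax(z[(abs(x-a)<.01)&(abs(y-b)<.02)],initial=0)),3) for b in np.arange(-.08,.2,.04)])
E
```

```text
{'time': 3.65, 'q': array([ 0.061,  0.012,  2.162, -0.001,  0.968,  1.652]), 'joint_vel': array([-0.027, -0.022, -0.009,  0.001, -0.   ,  0.   ]), 'joint_torque': array([  0.787, -31.36 , -31.04 ,   0.06 ,   0.022,   0.011]), 'tool_pos': array([0.469, 0.053, 0.08 ]), 'tcp_rot': array([ 3.141, -0.032, -0.   ]), 'wrist_force': array([-0.325,  0.338, -0.358]), 'torque': array([-0.004,  0.051, -0.002]), 'grip_force': 0.0, 'width': 0.0002489235927954883}
0.64 [0.004, 0.07, 0.07, 0.071, 0.071, 0.071, 0.057, 0.003]
0.66 [0.005, 0.006, 0.071, 0.068, 0.069, 0.07, 0.052, 0.004]
0.68 [0.005, 0.074, 0.007, 0.008, 0.005, 0.004, 0.005, 0.005]
0.7 [0.005, 0.071, 0.073, 0.026, 0.028, 0.01, 0.005, 0.004]
0.72 [0.005, 0.007, 0.068, 0.071, 0.072, 0.068, 0.004, 0.003]
0.74 [0.004, 0.004, 0.004, 0.134, 0.145, 0.151, 0.169, 0.177]
0.76 [0.004, 0.011, 0.005, 0.19, 0.18, 0.164, 0.163, 0.155]
0.78 [0.005, 0.022, 0.003, 0.194, 0.176, 0.142, 0.145, 0.141]
0.8 [0.016, 0.019, 0.131, 0.15, 0.148, 0.152, 0.151, 0.145]
0.82 [0.076, 0.019, 0.132, 0.141, 0.152, 0.155, 0.154, 0.146]
0.84 [0.087, 0.016, 0.133, 0.135, 0.15, 0.166, 0.171, 0.16]
```

>>> carry_out:
  series: "0 0.002 -0.015 0;0 0 -0.01 0;0 0 -0.005 0;0 0 -0.003 0;0 0 -0.002 0;0 0 -0.002 0;0 0 0 0"

```text
time: 4.58
tool_pos: [0.469, 0.0554, 0.0433]
tcp_rot: [-3.141, 0.034, -0.0]
wrist_force: [0.5, -0.3, -0.6]
width: -0.003
grip_force: 0.0
```

>>> carry_out:
  series: "0 0 -0.001 0;0 0 -0.001 0;0 0 0 0"

```text
time: 4.95
tool_pos: [0.4689, 0.0554, 0.0412]
tcp_rot: [3.141, -0.034, -0.0]
wrist_force: [-0.0, 0.4, 0.0]
width: 0.002
grip_force: 0.0
```

```bash
python3 - <<'E'
from h import *
p,d=cap('scene','s2.png');W=cloud('scene',d);x,y,z=W[...,0],W[...,1],W[...,2]
m=(x>.56)&(x<.72)&(y>-.05)&(y<.15);print(np.nanmax(z[m]))
E
```

```text
0.07430120692242292
```

```bash
python3 - <<'E'
import cv2
p=cv2.imread('pics/s2.png');cv2.imwrite('pics/s2c.png',cv2.resize(p[110:250,300:480],None,fx=4,fy=4,interpolation=cv2.INTER_CUBIC))
E
```

```text
(no output)
```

View pics/s2c.png

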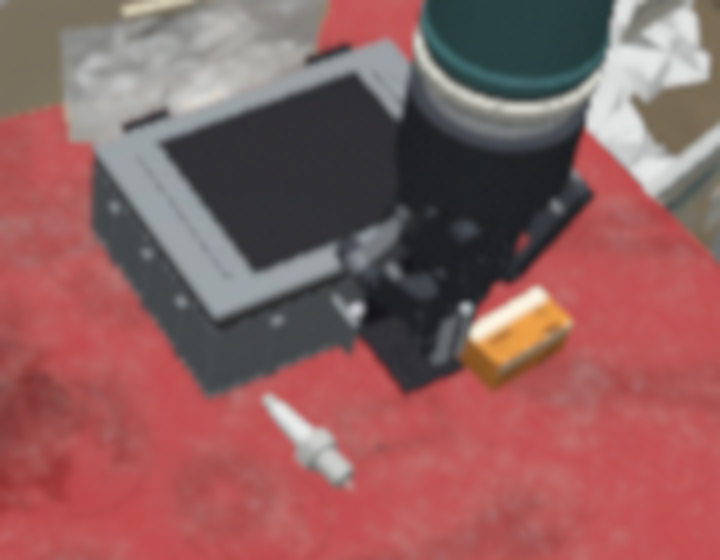

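```bash
python3 - <<'E'
from h import *
np.set_printoptions(precision=3,suppress=True)
p,d=cap('scene');W=cloud('scene',d)
for a in [(445,335),(440,355),(465,310),(400,380),(380,340),(345,305),(400,270),(420,330)]:
    u,v=300+a[0]//4,110+a[1]//4;print(a,W[v,u])
print(bot.read_state()['wrist_force'],bot.read_state()['joint_torque'])
E
```

```text
(445, 335) [0.46 0.06 0.08]
(440, 355) [0.46  0.059 0.063]
(465, 310) [0.459 0.052 0.094]
(400, 380) [0.469 0.071 0.039]
(380, 340) [0.495 0.066 0.039]
(345, 305) [0.526 0.066 0.032]
(400, 270) [0.507 0.051 0.071]
(420, 330) [0.468 0.068 0.078]
[0.127 0.141 0.377] [  0.003 -33.511 -29.653   0.      0.002  -0.   ]
```

>>> carry_out:
  series: "0 0 -0.003 0;0 0 -0.003 0;0 0 0 0"

```text
time: 5.42
tool_pos: [0.4685, 0.0553, 0.0348]
tcp_rot: [3.141, -0.034, -0.001]
wrist_force: [-0.2, -0.5, 0.1]
width: -0.002
grip_force: 0.0
```

>>> carry_out:
  series: "0 0 -0.002 0;0 0 -0.002 0;0 0 0 0"

```text
time: 5.8
tool_pos: [0.4688, 0.0553, 0.0311]
tcp_rot: [3.141, -0.034, -0.001]
wrist_force: [-0.4, -0.6, 0.1]
width: -0.004
grip_force: 0.0
```

```bash
python3 - <<'E'
from h import *
np.set_printoptions(precision=3,suppress=True)
p,d=cap('scene');W=cloud('scene',d)
a=cv2.resize(p[160:215,380:450],None,fx=8,fy=8,interpolation=cv2.INTER_CUBIC);cv2.imwrite('pics/c3.png',a)
for v in range(176,212,3): print(v,[ (W[v,u].round(3).tolist()) for u in (404,408,411)])
E
```

```text
176 [[0.461, 0.086, 0.141], [0.459, 0.078, 0.138], [0.458, 0.072, 0.136]]
179 [[0.476, 0.07, 0.108], [0.46, 0.076, 0.128], [0.456, 0.072, 0.13]]
182 [[0.476, 0.068, 0.098], [0.465, 0.07, 0.111], [0.455, 0.072, 0.122]]
185 [[0.469, 0.073, 0.1], [0.461, 0.071, 0.107], [0.453, 0.072, 0.116]]
188 [[0.461, 0.08, 0.104], [0.46, 0.07, 0.099], [0.459, 0.064, 0.097]]
191 [[0.458, 0.08, 0.099], [0.46, 0.069, 0.091], [0.458, 0.063, 0.089]]
194 [[0.469, 0.069, 0.072], [0.463, 0.064, 0.074], [0.459, 0.06, 0.078]]
197 [[0.468, 0.068, 0.063], [0.464, 0.061, 0.064], [0.458, 0.059, 0.068]]
200 [[0.465, 0.069, 0.058], [0.462, 0.062, 0.057], [0.46, 0.056, 0.055]]
203 [[0.469, 0.062, 0.039], [0.459, 0.062, 0.05], [0.465, 0.049, 0.037]]
206 [[0.463, 0.066, 0.039], [0.481, 0.038, 0.001], [0.479, 0.032, 0.0]]
209 [[0.479, 0.049, 0.001], [0.475, 0.042, 0.002], [0.473, 0.036, -0.001]]
```

View pics/c3.png

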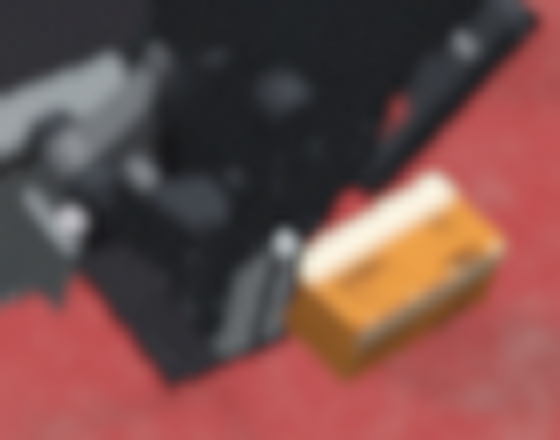

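>>> carry_out:
  series: "0 0 -0.002 0;0 0 -0.002 0;0 0 0 0"

```text
time: 6.22
tool_pos: [0.4687, 0.0553, 0.027]
tcp_rot: [3.141, -0.034, -0.001]
wrist_force: [-0.2, 0.1, 0.6]
width: 0.002
grip_force: 0.0
```

>>> carry_out:
  series: "0 0 -0.002 0;0 0 0 0"

```text
time: 6.48
tool_pos: [0.4688, 0.0553, 0.0251]
tcp_rot: [3.141, -0.034, -0.001]
wrist_force: [-0.2, -0.3, -0.5]
width: -0.002
grip_force: 0.0
```

```bash
python3 - <<'E'
from h import *
np.set_printoptions(precision=3,suppress=True)
p,d=cap('scene');W=cloud('scene',d)
for v in range(186,212,2): print(v,[ (W[v,u].round(3).tolist()) for u in (400,404,407,410)])
a=cv2.resize(p[150:220,370:460],None,fx=8,fy=8,interpolation=cv2.INTER_CUBIC);cv2.imwrite('pics/c4.png',a)
E
```

```text
186 [[0.472, 0.079, 0.097], [0.472, 0.07, 0.092], [0.463, 0.071, 0.102], [0.454, 0.072, 0.112]]
188 [[0.459, 0.091, 0.113], [0.467, 0.074, 0.094], [0.464, 0.069, 0.094], [nan, nan, nan]]
190 [[0.458, 0.09, 0.107], [0.464, 0.076, 0.093], [0.462, 0.07, 0.092], [0.459, 0.066, 0.093]]
192 [[0.459, 0.088, 0.099], [0.458, 0.08, 0.096], [0.461, 0.07, 0.087], [0.459, 0.064, 0.085]]
194 [[0.458, 0.089, 0.095], [0.456, 0.08, 0.092], [0.462, 0.067, 0.078], [0.458, 0.064, 0.081]]
196 [[0.488, 0.059, 0.038], [0.468, 0.068, 0.067], [0.463, 0.065, 0.069], [0.459, 0.062, 0.073]]
198 [[0.485, 0.061, 0.037], [0.466, 0.069, 0.063], [0.462, 0.065, 0.064], [0.459, 0.06, 0.065]]
200 [[0.48, 0.064, 0.038], [0.465, 0.068, 0.057], [0.462, 0.064, 0.059], [0.458, 0.06, 0.06]]
202 [[0.473, 0.069, 0.042], [0.465, 0.067, 0.05], [0.465, 0.06, 0.046], [0.459, 0.058, 0.051]]
204 [[0.473, 0.069, 0.036], [0.467, 0.064, 0.04], [0.462, 0.061, 0.044], [0.46, 0.055, 0.042]]
206 [[0.468, 0.072, 0.037], [0.465, 0.065, 0.037], [0.481, 0.04, 0.002], [0.48, 0.034, 0.001]]
208 [[0.484, 0.055, 0.002], [0.48, 0.049, 0.002], [0.479, 0.042, -0.0], [0.475, 0.038, 0.002]]
210 [[0.48, 0.058, 0.001], [0.477, 0.05, 0.0], [0.473, 0.046, 0.002], [0.472, 0.039, 0.0]]
```

View pics/c4.png

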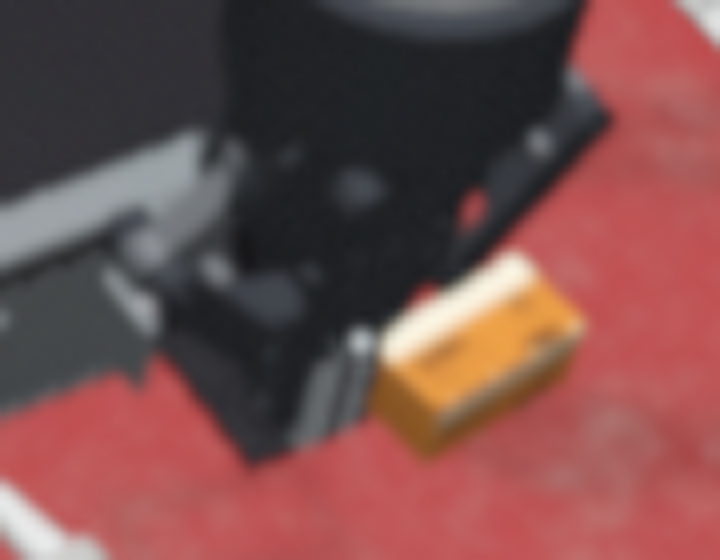

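>>> carry_out:
  series: "0 0 -0.002 0;0 0 0 0"

```text
time: 6.78
tool_pos: [0.4692, 0.0553, 0.0234]
tcp_rot: [-3.141, 0.034, -0.001]
wrist_force: [-0.6, 0.5, 2.0]
width: 0.003
grip_force: 0.9
```

>>> carry_out:
  series: "0 0 -0.002 0;0 0 0 0"

```text
time: 7.02
tool_pos: [0.4692, 0.0554, 0.0213]
tcp_rot: [-3.141, 0.034, -0.001]
wrist_force: [0.3, 0.4, 2.3]
width: -0.003
grip_force: 0.9
```

>>> carry_out:
  series: "0 0 -0.002 0;0 0 0 0"

```text
time: 7.28
tool_pos: [0.4689, 0.0553, 0.0191]
tcp_rot: [-3.141, 0.034, 0.0]
wrist_force: [-0.4, 0.1, 3.4]
width: -0.001
grip_force: 1.2
```

>>> carry_out:
  series: "0 0 -0.002 0;0 0 0 0;0 0 0 0"

```text
time: 7.65
tool_pos: [0.4691, 0.0553, 0.0173]
tcp_rot: [3.141, -0.034, 0.0]
wrist_force: [0.2, 0.3, 2.8]
width: -0.001
grip_force: 1.4
```

```bash
cat > lid.py <<'E'
from h import *
np.set_printoptions(precision=3,suppress=True)
p,d=cap('scene');W=cloud('scene',d);x,y,z=W[...,0],W[...,1],W[...,2]
m=(x>.56)&(x<.72)&(y>-.05)&(y<.15);print('lid max z',np.nanmax(z[m]))
E
python3 lid.py
```

```text
lid max z 0.20742427062550572
```

>>> carry_out:
  series: "0 0 0.04 0;0 0 0.05 0;-0.003 0.03 0.02 2.2;-0.003 0.035 0 2.2;-0.003 0.035 0 2.2;-0.003 0.035 0 2.2;-0.003 0.035 0 2.2;-0.003 0.035 0 2.2;-0.003 0.035 0 2.2;-0.001 0.034 0 2.2;0 0 0 2.2;0 0 0 2.2;0 0 0 0"
  jaw: 0.2

```text
time: 9.32
tool_pos: [0.4465, 0.3292, 0.1266]
tcp_rot: [3.09, 0.566, -0.002]
wrist_force: [-0.5, 0.0, 0.5]
width: 0.599
grip_force: 0.0
```

```bash
python3 - <<'E'
from h import *
np.set_printoptions(precision=4,suppress=True)
s=bot.read_state();print(s['tool_pos'],s['tcp_rot'],s['q'])
p,d=cap('top','t5.png');p2,d=cap('scene','s5.png');W=cloud('scene',d);x,y,z=W[...,0],W[...,1],W[...,2]
for t in('bearing','short_bushing_mid','empty_half'):
  for n in('top','scene'):
    print(t,n,[(np.round(r['rect']),round(r['score'],2)) for r in spot_in(n,t)[:2]])
a=np.hstack([cv2.resize(p[160:260,335:445],(550,500)),cv2.resize(p2[190:310,235:330],(396,500))]);cv2.imwrite('pics/c5.png',cv2.resize(a,None,fx=.84,fy=.84))
m=(np.hypot(x-.447,y-.329)<.08)&(z>.03)&(z<.3);
for k in np.arange(.03,.2,.01): print(round(k,2),(m&(z>k)&(z<k+.01)).sum(),end=' | ')
E
```

```text
[0.4465 0.3292 0.1266] [ 3.0898  0.5657 -0.0016] [0.5905 0.1145 1.9568 0.     1.0714 1.7991]
bearing top []
bearing scene [(array([195., 226.,  25.,  26.]), 0.78), (array([363., 112.,  82.,  65.]), 0.62)]
short_bushing_mid top [(array([405., 192.,  17.,  18.]), 0.74)]
short_bushing_mid scene [(array([362., 114.,  84.,  63.]), 0.69), (array([395., 160.,  17.,  24.]), 0.53)]
empty_half top [(array([370., 193.,  36.,  45.]), 0.75)]
empty_half scene [(array([358., 172.,  34.,  32.]), 0.58)]
0.03 18 | 0.04 0 | 0.05 0 | 0.06 0 | 0.07 0 | 0.08 0 | 0.09 0 | 0.1 0 | 0.11 0 | 0.12 0 | 0.13 0 | 0.14 26 | 0.15 90 | 0.16 94 | 0.17 86 | 0.18 82 | 0.19 240 |
```

View pics/c5.png

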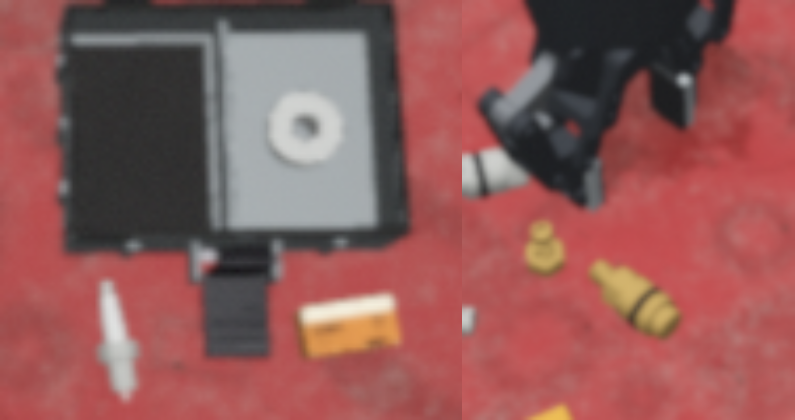

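>>> carry_out:
  series: "0 0 -0.05 0;0 0 -0.04 0;0 0 -0.02 0;0 0 -0.012 0;0 0 -0.006 0;0 0 0 0"

```text
time: 10.48
tool_pos: [0.4474, 0.3296, -0.0004]
tcp_rot: [-3.09, -0.566, -0.001]
wrist_force: [-0.2, -0.1, -0.7]
width: 0.602
grip_force: 0.0
```

```bash
python3 - <<'E'
from h import *
p,d=cap('scene');p2,_=cap('top')
a=np.hstack([cv2.resize(p[220:310,235:330],(527,500),interpolation=2),cv2.resize(p2[220:280,240:305],(542,500),interpolation=2)]);cv2.imwrite('pics/c6.png',cv2.resize(a,None,fx=.74,fy=.74))
E
```

```text
(no output)
```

View pics/c6.png

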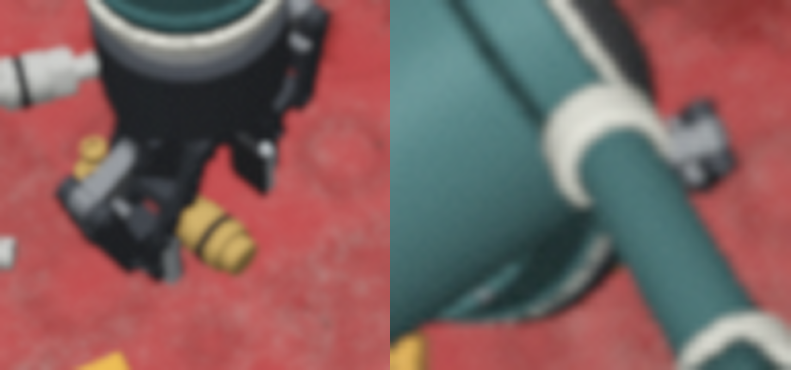

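>>> carry_out:
  series: "-0.003 -0.001 -0.004 0;0 0 -0.004 0;0 0 0 0"

```text
time: 10.95
tool_pos: [0.4435, 0.3281, -0.0092]
tcp_rot: [3.09, 0.566, -0.001]
wrist_force: [-0.2, 0.3, 0.1]
width: 0.606
grip_force: 0.0
```

>>> carry_out:
  series: "0 0 0 0;0 0 0 0;0 0 0 0;0 0 0 0"
  jaw: -1
  grip_force: 40

```text
time: 11.45
tool_pos: [0.4441, 0.3284, -0.0085]
tcp_rot: [-3.09, -0.566, -0.0]
wrist_force: [-0.3, -0.4, 1.9]
width: 0.249
grip_force: 39.4
```

>>> carry_out:
  series: "0 0 0.02 0;0 0 0.045 0;0 0 0.05 0;0.0174 -0.0289 0 -2.75;0.0174 -0.0289 0 -2.75;0.0174 -0.0289 0 -2.75;0.0174 -0.0289 0 -2.75;0.0174 -0.0289 0 -2.75;0.0174 -0.0289 0 -2.75;0.0174 -0.0289 0 -2.75;0.0174 -0.0289 0 -2.75;0 0 0 0;0 0 0 0"

```text
time: 13.08
tool_pos: [0.5826, 0.0973, 0.1057]
tcp_rot: [-3.141, 0.034, 0.002]
wrist_force: [-0.1, -0.2, -1.3]
width: 0.25
grip_force: 39.5
```

```bash
python3 - <<'E'
from h import *
np.set_printoptions(precision=3,suppress=True)
p,d=cap('scene','s7.png');p2,d2=cap('top','t7.png')
W=cloud('scene',d)
a=np.hstack([cv2.resize(p[100:220,310:450],(583,500),interpolation=2),cv2.resize(p2[140:260,335:445],(458,500),interpolation=2)]);cv2.imwrite('pics/c7.png',cv2.resize(a,None,fx=.76,fy=.76))
hsv=cv2.cvtColor(p,cv2.COLOR_BGR2HSV)
m=(hsv[...,0]>15)&(hsv[...,0]<30)&(hsv[...,1]>90)&(W[...,2]>.08)&(W[...,0]<.63);m[:,:300]=0;m[:,450:]=0
print(m.sum(),W[m].min(0),W[m].max(0),W[m].mean(0))
# pad in empty half
T=cloud('top',d2);x,y,z=T[...,0],T[...,1],T[...,2]
for yy in (.06,.075,.09,.105,.12,.135,.145): print(yy,np.nanmedian(z[(abs(x-.60)<.03)&(abs(y-yy)<.004)]))
E
```

```text
135 [0.564 0.083 0.119] [0.595 0.107 0.14 ] [0.573 0.097 0.132]
0.06 0.5048178453010244
0.075 0.5058085368920062
0.09 0.5057948171840775
0.105 0.5053875560754072
0.12 0.5041464526336441
0.135 0.4980814212978327
0.145 0.4968248724001742
```

View pics/c7.png

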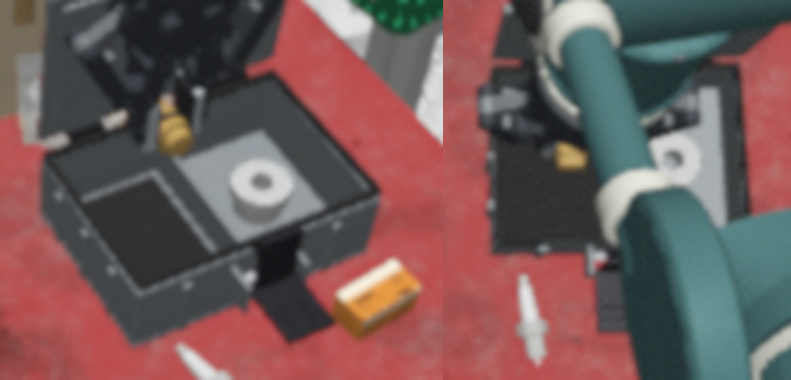

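>>> carry_out:
  series: "0.001 0 -0.04 0;0 0 -0.035 0;0 0 -0.018 0;0 0 -0.008 0;0 0 -0.003 0;0 0 0 0"

```text
time: 13.92
tool_pos: [0.5852, 0.0974, 0.0033]
tcp_rot: [-3.141, 0.034, -0.003]
wrist_force: [0.6, 0.4, -1.2]
width: 0.246
grip_force: 39.5
```

>>> carry_out:
  series: "0 0 -0.0015 0;0 0 0 0"

```text
time: 14.18
tool_pos: [0.5846, 0.0971, 0.0014]
tcp_rot: [-3.141, 0.034, -0.002]
wrist_force: [0.3, 0.4, -0.8]
width: 0.252
grip_force: 39.5
```

>>> carry_out:
  series: "0 0 -0.0015 0;0 0 0 0"

```text
time: 14.42
tool_pos: [0.584, 0.0971, -0.0008]
tcp_rot: [3.141, -0.034, -0.0]
wrist_force: [0.6, 0.6, -0.1]
width: 0.25
grip_force: 39.5
```

>>> carry_out:
  series: "0 0 -0.0015 0;0 0 0 0"

```text
time: 14.68
tool_pos: [0.5843, 0.0971, -0.0015]
tcp_rot: [3.141, -0.034, 0.0]
wrist_force: [-2.6, 0.2, 4.9]
width: 0.245
grip_force: 40.1
```

>>> carry_out:
  series: "0 0 0 0;0 0 0 0;0 0 0 0;0 0 0 0"
  jaw: -0.1

```text
time: 15.18
tool_pos: [0.5845, 0.0969, -0.0021]
tcp_rot: [3.141, -0.034, 0.001]
wrist_force: [0.1, -2.3, 2.4]
width: 0.449
grip_force: 1.4
```

>>> carry_out:
  series: "0 0 0.01 0;0 0 0.03 0;0 0 0.05 0;0 0 0.06 0;-0.01 0.01 0.05 0;-0.01 0.05 0.02 0;0 0.06 0.02 0;0 0.06 0 0;0 0 0 0"

```text
time: 16.3
tool_pos: [0.5633, 0.2808, 0.2383]
tcp_rot: [-3.139, 0.026, -0.001]
wrist_force: [0.2, -0.9, -0.2]
width: 0.447
grip_force: 0.0
```

```bash
python3 - <<'E'
from h import *
np.set_printoptions(precision=3,suppress=True)
p,d=cap('scene','s8.png');p2,d2=cap('top','t8.png')
W=cloud('scene',d);T=cloud('top',d2)
for n,q,w in(('scene',p,W),('top',p2,T)):
    hsv=cv2.cvtColor(q,cv2.COLOR_BGR2HSV)
    m=(hsv[...,0]>12)&(hsv[...,0]<32)&(hsv[...,1]>80)&(w[...,0]>.52)&(w[...,0]<.65)&(w[...,1]>.05)&(w[...,1]<.14)&(w[...,2]<.06)
    print(n,m.sum(),w[m].min(0),w[m].max(0))
    for t in('short_coupler_mid','short_bushing_mid'):
        print(t,[(r['rect'],round(r['score'],2),w[int(r['rect'][1]),int(r['rect'][0])]) for r in spot_in(n,t)[:2]])
x,y,z=W[...,0],W[...,1],W[...,2]
q=(x>.6)&(x<.72)&(y>-.03)&(y<.13)&(z>.09)&(z<.25)
for k in np.arange(.09,.22,.02):
    s=q&(abs(z-k)<.01);print(round(k,2),s.sum(),np.median(x[s]) if s.any() else 0, W[s][:,1].min() if s.any() else 0,W[s][:,1].max() if s.any() else 0)
a=np.hstack([cv2.resize(p[100:220,310:450],(583,500),interpolation=2),cv2.resize(p2[140:260,335:445],(458,500),interpolation=2)]);cv2.imwrite('pics/c8.png',cv2.resize(a,None,fx=.76,fy=.76))
E
```

```text
scene 258 [0.565 0.076 0.006] [0.632 0.11  0.037]
short_coupler_mid [([356.8, 174.4, 16.5, 17.8], 0.49, array([0.581, 0.103, 0.032]))]
short_bushing_mid [([392.8, 160.1, 16.0, 22.9], 0.89, array([0.579, 0.016, 0.032])), ([356.6, 175.4, 16.2, 19.1], 0.55, array([0.579, 0.104, 0.032]))]Traceback (most recent call last):
  File "<stdin>", line 8, in <module>
    return umr_minimum(a, axis, None, out, keepdims, initial, where)
ValueError: zero-size array to reduction operation minimum which has no identity
```

>>> carry_out:
  series: "0.023 -0.038 0 0;0.022 -0.038 0 0;0.022 -0.038 0 0;0.022 -0.038 0 0;0.022 -0.038 0 0;0.022 -0.036 0 0;0 0 0 0;0 0 0 0"
  jaw: -1

```text
time: 17.5
tool_pos: [0.6966, 0.0493, 0.2372]
tcp_rot: [-3.141, 0.038, 0.002]
wrist_force: [0.8, -0.1, 0.3]
width: 0.002
grip_force: 0.0
```

```bash
python3 - <<'E'
from h import *
np.set_printoptions(precision=3,suppress=True)
print(bot.read_state()['tool_pos'])
for n in('scene','top'):
    p,d=cap(n);W=cloud(n,d);x,y,z=W[...,0],W[...,1],W[...,2]
    q=(x>.6)&(x<.75)&(y>-.04)&(y<.15)&(z>.09)&(z<.3)
    for k in np.arange(.1,.30,.02):
        s=q&(abs(z-k)<.01)
        if s.any(): print(n,round(k,2),s.sum(),np.percentile(W[s],[0,50,100],axis=0)[:,:2].ravel())
E
```

```text
[0.697 0.049 0.237]
scene 0.1 645 [ 0.645 -0.037  0.651  0.087  0.75   0.15 ]
scene 0.12 945 [ 0.644 -0.038  0.652  0.076  0.75   0.149]
scene 0.14 628 [ 0.641 -0.037  0.648  0.067  0.75   0.15 ]
scene 0.16 575 [ 0.64  -0.037  0.645  0.059  0.75   0.147]
scene 0.18 686 [ 0.639 -0.038  0.645  0.058  0.652  0.143]
scene 0.2 347 [ 0.642 -0.036  0.646  0.056  0.653  0.143]
scene 0.24 1 [0.695 0.054 0.695 0.054 0.695 0.054]
scene 0.26 113 [0.683 0.037 0.689 0.055 0.705 0.064]
scene 0.28 148 [0.685 0.034 0.689 0.055 0.704 0.064]
top 0.1 384 [ 0.647 -0.037  0.734  0.078  0.749  0.15 ]
top 0.12 452 [ 0.645 -0.036  0.736  0.077  0.75   0.149]
top 0.14 327 [ 0.644 -0.037  0.647  0.069  0.75   0.148]
top 0.16 224 [ 0.642 -0.036  0.645  0.068  0.75   0.145]
top 0.18 367 [ 0.641 -0.035  0.644  0.053  0.652  0.143]
top 0.2 336 [ 0.643 -0.037  0.647  0.051  0.652  0.142]
top 0.26 51 [0.684 0.037 0.687 0.054 0.698 0.064]
top 0.28 64 [0.684 0.039 0.686 0.051 0.694 0.065]
```

>>> carry_out:
  series: "0 0.004 -0.03 0;0 0 -0.03 0;0 0 -0.009 0;-0.012 0 0 0;-0.012 0 0 0;0 0 0 0"

```text
time: 18.35
tool_pos: [0.6729, 0.0546, 0.1704]
tcp_rot: [-3.141, 0.034, -0.003]
wrist_force: [0.4, 0.2, 0.6]
width: 0.002
grip_force: 0.0
```

>>> carry_out:
  series: "-0.01 0 -0.001 0;-0.006 0 -0.001 0;-0.006 0 -0.001 0;-0.006 0 -0.001 0;-0.0055 0 -0.0015 0;-0.006 0 -0.002 0;-0.0055 0 -0.002 0;-0.0055 0 -0.002 0;-0.0055 0 -0.0025 0;-0.005 0 -0.0025 0;-0.0055 0 -0.003 0;-0.005 0 -0.003 0;-0.005 0 -0.0035 0;0 0 0 0"

```text
time: 20.1
tool_pos: [0.5959, 0.0544, 0.142]
tcp_rot: [3.141, -0.034, -0.002]
wrist_force: [0.4, 0.5, 0.3]
width: 0.001
grip_force: 0.3
```

```bash
cat > lid2.py <<'E'
from h import *
np.set_printoptions(precision=3,suppress=True)
p,d=cap('scene');W=cloud('scene',d);x,y,z=W[...,0],W[...,1],W[...,2]
q=(x>.48)&(x<.68)&(y>.11)&(y<.14)&(z>.06)&(z<.25)
P=W[q];i=P[:,2].argmax();print('lid top at',P[i],'ang',np.arctan2(P[i,2]-.062,.656-P[i,0]))
E
python3 lid2.py
```

```text
lid top at [0.601 0.113 0.25 ] ang 1.284493542218732
```

```bash
cat > lid2.py <<'E'
from h import *
np.set_printoptions(precision=3,suppress=True)
p,d=cap('scene');W=cloud('scene',d);x,y,z=W[...,0],W[...,1],W[...,2]
for k in np.arange(.50,.67,.015):
    s=(abs(x-k)<.007)&(((y>.12)&(y<.138))|((y>-.025)&(y<-.01)))&(z>.0)&(z<.2)
    if s.any(): print(round(k,3),s.sum(),np.percentile(z[s],[0,20,50,80,100]))
E
python3 lid2.py
```

```text
0.5 57 [0.    0.001 0.002 0.013 0.026]
0.515 81 [0.    0.001 0.002 0.003 0.066]
0.53 252 [0.    0.016 0.036 0.055 0.067]
0.56 1 [0.008 0.008 0.008 0.008 0.008]
0.575 109 [0.001 0.006 0.159 0.167 0.17 ]
0.59 38 [0.002 0.005 0.137 0.149 0.156]
0.605 17 [0.111 0.12  0.127 0.135 0.144]
0.62 22 [0.003 0.007 0.101 0.11  0.129]
0.635 39 [0.003 0.005 0.006 0.079 0.094]
0.65 183 [0.003 0.02  0.044 0.058 0.079]
0.665 4 [0.002 0.002 0.003 0.004 0.005]
```

>>> carry_out:
  series: "-0.0045 0 -0.0037 0;-0.0045 0 -0.0037 0;-0.0042 0 -0.0042 0;-0.0042 0 -0.0042 0;-0.0038 0 -0.0046 0;-0.0038 0 -0.0046 0;-0.0033 0 -0.005 0;-0.0033 0 -0.005 0;-0.0028 0 -0.0052 0;-0.0028 0 -0.0052 0;-0.0022 0 -0.0054 0;-0.0022 0 -0.0054 0;-0.0017 0 -0.0057 0;-0.0017 0 -0.0057 0;0 0 0 0"

```text
time: 22.08
tool_pos: [0.551, 0.0543, 0.0742]
tcp_rot: [3.141, -0.034, -0.002]
wrist_force: [-0.8, 2.0, 1.2]
width: 0.002
grip_force: 0.5
```

>>> carry_out:
  series: "-0.002 0 -0.004 0;-0.002 0 -0.004 0;-0.001 0 -0.003 0;-0.001 0 -0.002 0;0 0 0 0"

```text
time: 22.7
tool_pos: [0.5463, 0.0544, 0.0623]
tcp_rot: [-3.141, 0.034, -0.002]
wrist_force: [2.5, -0.1, 2.0]
width: 0.003
grip_force: 1.1
```

>>> carry_out:
  series: "-0.004 0 -0.002 0;-0.003 0 -0.002 0;0 0 -0.002 0;0 0 0 0"

```text
time: 23.2
tool_pos: [0.5387, 0.0545, 0.056]
tcp_rot: [-3.141, 0.034, -0.0]
wrist_force: [3.4, 0.5, 3.9]
width: 0.001
grip_force: 1.8
```

>>> carry_out:
  series: "0 0 -0.0015 0;0 0 -0.0015 0;0 0 0 0"

```text
time: 23.58
tool_pos: [0.5386, 0.0545, 0.0536]
tcp_rot: [-3.141, 0.034, 0.001]
wrist_force: [0.7, -0.6, 9.6]
width: 0.0
grip_force: 4.6
```

>>> carry_out:
  series: "0 0 -0.001 0;0 0 -0.001 0;0 0 0 0"

```text
time: 23.95
tool_pos: [0.5386, 0.0545, 0.0528]
tcp_rot: [-3.141, 0.034, 0.001]
wrist_force: [-3.8, -0.6, 17.6]
width: -0.002
grip_force: 8.6
```

>>> carry_out:
  series: "0 0 -0.001 0;0 0 0 0"

```text
time: 24.2
tool_pos: [0.5386, 0.0545, 0.0522]
tcp_rot: [-3.141, 0.034, 0.001]
wrist_force: [-4.2, 0.5, 20.7]
width: -0.001
grip_force: 10.2
```

>>> carry_out:
  series: "0 0 -0.001 0;0 0 0 0;0 0 0.003 0;0 0 0.003 0;0 0 0.004 0;0 0 0 0"

```text
time: 24.95
tool_pos: [0.5379, 0.0544, 0.0583]
tcp_rot: [3.141, -0.034, -0.003]
wrist_force: [-0.8, -0.3, -0.5]
width: 0.0
grip_force: 0.0
```

>>> carry_out:
  series: "0 0 0.02 0;0 0 0.05 0;0 0 0.05 0;0 0 0.05 0;0 -0.05 0 0;0 -0.06 0 0;0 -0.06 0 0;0 -0.06 0 0;0 0 0 0"

```text
time: 26.08
tool_pos: [0.5379, -0.1794, 0.2281]
tcp_rot: [3.141, -0.043, -0.002]
wrist_force: [0.5, 0.8, -0.2]
width: -0.004
grip_force: 0.0
```

```bash
python3 lid.py; python3 - <<'E'
from h import *
p,_=cap('scene');p2,_=cap('top')
a=np.hstack([cv2.resize(p[90:340,180:460],(448,400),interpolation=2),cv2.resize(p2[120:300,210:445],(522,400),interpolation=2)]);cv2.imwrite('pics/c9.png',cv2.resize(a,None,fx=.82,fy=.82))
print(bot.read_state()['time'])
E
```

```text
lid max z 0.07419495712357638
26.225
```

View pics/c9.png

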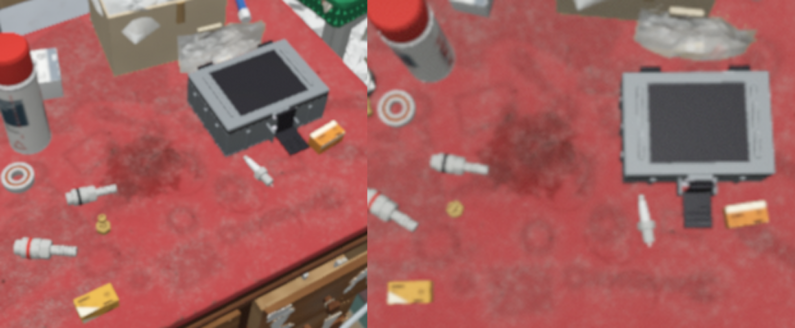

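The final picture shows the lid shut under the hook (the case at about 260,90 in the left half and 697,120 in the right). The other things stand where they were, and the coupler is gone from the bench.

```bash
python3 -c "
from workcell import bot
print(bot.finish_job())"
```

```text
the job is handed in; nothing more can be done
None
```

The job is handed in: the shortest coupler lies in the empty left half of the case, the bushing was left in the other half, the lid is latched shut, and the last picture shows nothing else moved.

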